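Swap the snapped-in battery pack of a gauge reader dock

ROBOT

A 6-joint arm with a two-finger parallel gripper is mounted at the origin on a cart in front of the work surface, level with it; the furniture and walls round the work are solid. World frame = base frame: x ahead of the robot, y to its left, z up, the work surface at z = 0. Lengths are in mm, angles in degrees, forces in N, time in s.
With the tool pointing down it reaches from about 300 to 750 mm from the base axis. Payload 8.5 kg.
Tool frame: the origin (TCP) lies at the very end of the fingers, on their centre line; the grasp point (between the pads) lies robot.hold_point_z behind it (robot.hold_point_z is the distance from the TCP to the grasp point, in mm); z points along the fingers, y is the line along which they close (so a half turn about z gives the same grasp; the last joint's range is limited). The gripper opens to 85 mm and grips with 20 to 120 N. Pads are 22 mm wide; open, the fingers measure 114 mm over their backs; the gripper's body (76 mm by 85 mm) begins 54 mm behind the grasp point. The pads swing forward as they close: fully open they stand 13 mm farther back than shut.
Start: joints at [-80.403, 21.807, 74.336, -0, 83.858, -12.336], TCP at [205.429, -510.176, 231.322] pointing down, gripper open.
Joint ranges: [-178.18, 178.18], [-50.72, 133.34], [12.68, 142.11], [-81.47, 261.47], [9.98, 163.14], [-165.26, 165.26]. Speed limits (degrees/s): [136.94, 136.94, 180, 180, 180, 180].

INTERFACE

Orientations are given as [roll, pitch, yaw] about the fixed x, y, z axes, in that order (R = Rz(yaw) Ry(pitch) Rx(roll)).
In Python, from plant import robot, cams, ticket, boxes_of, landmark_of gives the robot as it stands.
- The arm moves only by the shell command python3 -m handwheel 'ROWS'. ROWS is JSON, a list of rows, each a list of 7 numbers: the shift along the tool's x, y, z in m, then the turn, a rotation vector about the tool's x, y, z in degrees, then the opening, from 0 (shut) to 1 (fully open). In form: [[tx, ty, tz, ax, ay, az, jaw], ...]. A call has 1 to 20 rows; each row is the pose to reach, as a shift and turn from the pose commanded when the call began, along the tool's axes at that moment; what a row does not reach only later rows make up. A row lasts 1/10 s, in which the tool goes at most 50 mm and 8.59 degrees, less where a joint would pass 70% of its speed; a pose out of reach is approached as far as the arm can. A call with a gripper value outside its range is refused whole. The fingers move at their own pace and stop on an object; the grip force is fixed at half the most. Time passes only in rows, so rows that repeat a pose let the fingers close. It gives the time, the measured TCP pose, the force, the opening and the grip force at its end, in the units of the state.
- robot.observe(): the state, without advancing time (a new reading comes with each control period).
- cams.camera(name): name is "side" or "top" or "wrist"; returns the picture (480x640x3 uint8, red, green, blue); there is no depth.
- cams.camera_model(name): a dict with "fx", "fy", "cx", "cy" (pixels), "dist" ([k1, k2, p1, p2, k3] as OpenCV has them; the pictures are not rectified), "position" and "orientation" of the camera in the world. Camera axes: x right, y up, looking along -z (the intrinsics and any distortion apply to the point x, -y, -z); pixel columns grow to the right and rows downward; lengths in mm; the calibration is good to about 2 mm. A picture is of the moment at which its call begins: read the wrist's pose just before it. camera_model takes no time and is no camera call; for the wrist camera it gives the pose at the moment of the call.
- ticket.hand_in(): hands the job in; it is judged then, once.
Trained networks look in the newest picture that a camera, given by its name, has taken for a name from the list of things; names that differ only in an ending like _2 or _b are one class to them, and where a whole thing is asked for, a point or a joint stands for the part that bears it (a point fixed in the world has none). Each returns a list of dicts, best first, with "conf" (0 to 1); they miss things now and then, are a little off and sometimes report something else, mostly with a low value. They report only what shows in the picture. A call takes as long as a camera call. They do not tell look-alikes from the thing itself.
- boxes_of(camera, label): "point" ([x, y, z] in mm, in world coordinates, good to about 4 mm: the middle of the surface that is visible of it).
- landmark_of(camera, label): "point" ([x, y, z] in mm, in world coordinates, good to about 4 mm: a listed point, or the origin of a listed thing).
The state is a dict: "time": time; "joint_pos": joint angles; "qd": joint speeds; "joint_torque": joint torques, N m; "tool_pos": TCP position; "tcp_rot": TCP orientation; "force": force on the tool from outside, world axes, zero at the start; "torque": the same for the moment, N m; "grip_width": finger opening in mm; "finger_force": force on a finger pad.
Only numpy, scipy, OpenCV 4.12 (cv2) and the standard library are available. Lean on these libraries where they do the work, as an engineer would, in place of code of your own. Each camera call takes 0.05 s, during which the arm holds its last target. There are 200 camera calls.

TASK

Pinch the two sprung red tabs of the spent battery pack together to free it from its dock, lift it out, turn it edge-on to the slot in the lid of the return box and post it through so that it ends inside the box. Then take the fresh pack with the green tabs from the charging tray and push it fully home in the dock until both of its tabs have sprung out under the dock's lips. Leave the ball post, the flange and the marker where they are.

Things in the scene. Friction and masses are not known exactly. Their poses are not given: they have to be found in the camera images.
- spent: spent battery pack: black, flat, upright, with red band and two red sprung tabs; 28 mm thick (its x), foot 54 mm wide (its y) up to z = 22, above it a core 28 x 22 mm (y) to z = 112. Origin: centre of its underside, z up; same turned half round. 0.18 to 0.3 kg. Starts snapped into the dock; only what is above z = 82 mm stands free. See spent_top and the joints for the tabs.
- fresh: fresh battery pack: same build, size and tabs as the spent one, but green band and green tabs. Origin: centre of its underside. Starts standing upright in the charging tray, not latched.
- spent_left (a joint): tab at the spent pack's +y side, hinged at its foot (y = 18, z = 20 mm): 0 relaxed (out), 0.13 rad fully in. About 3 N near the top (z = 85 to 112) presses it fully in against a stop; gripped harder, the pack can be lifted by its two tabs. Springs back when let go. Outward barb with flat top at z = 68 mm: barbs 63 mm over all relaxed, 51 mm pressed in.
- spent_right (a joint): the same for the tab at the spent pack's -y side
- fresh_left (a joint): tab at the fresh pack's +y side: as spent_left (0 relaxed, 0.13 rad fully pressed in)
- fresh_right (a joint): tab at the fresh pack's -y side: the same
- dock: dock of the gauge reader, fixed: white upright socket, outside 48 (x) x 88 mm, on a grey foot, with a sloped panel at its -x side (up to 40 mm high, 62 mm out). Origin: centre of the socket on the table, z up. Takes a pack upright with its y along the dock's y, either way round. Open windows at +y and -y show the barbs.
- dock_seat (a point): centre of the pocket's floor, 12 mm above the table: the origin of a pack that is fully home lies here (axes as the dock's). A home pack has 1.5 mm play in height under the lips. The barbs slope below, so a pack can also be pushed in unpinched with 5 to 10 N; pinched it goes in freely.
- spent_top (a point): centre of the top of the spent pack's core, 112 mm above its origin. The tabs stand beside the core at its +y and -y: arms 18 mm wide (x), 5 mm thick, up to 112 mm above the origin. Relaxed they lean out, 57 mm apart over their outer faces at z = 80 and 65 mm at the top; pressed in they stand upright, 41 mm over their outer faces.
- return_box: yellow return box, black lid, clear front, fixed: 140 (x) x 130 (y) x 135 mm high, walls 5, floor 6, lid 7 mm. Origin: centre of its underside, z up. Only opening: a slot in the middle of the lid, 42 mm (x) by 88 mm (y). A pack with relaxed tabs drops through upright with its y along the slot's length and fits whole below the lid.
- slot (a point): centre of the slot at the top of the lid, 135 mm above the table; its y axis runs along the slot's length
- charger: charging tray, fixed to the table: black plate 90 x 110 x 10 mm with an open pocket of low grey walls (up to z = 28 mm; 35 mm in x by 60 mm in y inside) in which the fresh pack stands on the plate, 10 mm above the table. Origin: centre of its underside
- ball_post: bystander: steel datum post with a bright ball on top, 32 mm across, 108 mm high, upright; origin: centre of its underside
- flange: bystander: steel turned flange, 42 mm across, 16 mm high; origin: centre of its underside
- marker: bystander: blue marker pen, 122 mm long, 17 mm thick, lying on the table; origin: under its middle
- dock_mouth (a point): centre of the socket's mouth, 92 mm above the table. Opening 31.5 mm in x, 56.6 mm in y between the two dark lips (69.5 to 77 mm above the pocket floor); sloped lead-in edges all round rise to 82 mm above the pocket floor.
Things that resemble listed ones, but are neither listed nor needed, are in the scene too. What is shaped like the fresh but purple is not meant. There is more than one size of the return_box; the one meant has the size given above.

How it is judged:
By the outcome, as a careful person would: the job done as asked, in the order asked, and still so for the second after the job is handed in, with the robot touching nothing.
It also fails if it takes over 61 s, if anything falls off the work surface, if the arm or the gripper's body presses on something with over 40 N, if the wrist force passes 120 N, or if a joint passes its speed limit or range.

## Working session

There is one attempt and no reset: what is moved stays moved. The work goes in short steps, Python scripts to look and compute and a shell command to move; the robot and the scene stay as the last step left them, time stands still between calls to the robot, and variables do not carry over. Pictures are saved under pics/ and viewed, at most 10 in all, crops included, and the job is handed in when it is done.

```bash
mkdir -p pics; ls; python3 - <<'E'
from plant import robot,cams,boxes_of,landmark_of
import cv2,numpy as np
print(robot.hold_point_z, robot.observe())
for c in ("top","side"):
    im=cams.camera(c); cv2.imwrite(f"pics/{c}0.png",im[:,:,::-1]); m=cams.camera_model(c);print(c,m)
    for l in ("spent","fresh","dock","dock_mouth","spent_top","return_box","slot","charger","ball_post","flange","marker"):
        print(l,[(round(d["conf"],2),np.round(d["point"]).tolist()) for d in landmark_of(c,l)[:4]])
E
```

```text
pics
18.700000000000003 {'time': 0.0, 'joint_pos': array([-8.04037725e+01,  2.18423856e+01,  7.43850336e+01,  1.33603335e-03,
        8.38575907e+01, -1.23366605e+01]), 'qd': array([ 0.03507571, -0.0162748 , -0.10752977,  0.04158196,  0.01726202,
        0.00260283]), 'joint_torque': array([-1.89967868e-03, -4.48467278e+01, -2.31280178e+01, -3.06834736e-04,
        4.68593702e-03,  2.73862315e-05]), 'tool_pos': array([ 205.3825862 , -509.90251931,  230.69705069]), 'tcp_rot': array([-1.79917237e+02, -1.94602875e-02,  2.19327300e+01]), 'force': array([ 0.45798288, -0.31551832,  0.10181415]), 'torque': array([-0.02204659,  0.04988148, -0.04299985]), 'finger_force': 0.0, 'grip_width': 85.6125560851945}
top {'fx': 474.07797199045683, 'fy': 474.07797199045683, 'cx': 324.4015697809264, 'cy': 231.47300865827015, 'dist': array([-0.02325157,  0.        ,  0.        ,  0.        ,  0.        ]), 'position': array([ 493.87839993,  101.07239694, 1178.76390409]), 'orientation': array([  8.20358046,  -1.21347365, -90.32052815])}
spent [(0.68, [542.0, 246.0, 14.0]), (0.23, [480.0, 2.0, -2.0])]
fresh
[... 843 characters left out ...]
 -574.09931842,  734.41531005]), 'orientation': array([ 48.36959779,   1.14868101, -18.64622167])}
spent [(0.77, [540.0, 249.0, 13.0])]
fresh [(0.88, [645.0, -81.0, 0.0]), (0.73, [519.0, -140.0, -2.0]), (0.58, [634.0, -219.0, 10.0])]
dock [(0.85, [543.0, 251.0, -1.0]), (0.24, [478.0, 8.0, -3.0])]
dock_mouth [(0.65, [542.0, 252.0, 96.0])]
spent_top [(0.61, [545.0, 250.0, 121.0])]
return_box [(0.79, [598.0, 424.0, 2.0]), (0.66, [479.0, 8.0, -0.0])]
slot [(0.94, [592.0, 424.0, 99.0]), (0.82, [476.0, 7.0, 132.0])]
charger [(0.76, [641.0, -216.0, 0.0])]
ball_post [(0.89, [703.0, -5.0, -2.0]), (0.36, [637.0, -216.0, 2.0])]
flange [(0.72, [697.0, 138.0, -2.0])]
marker [(0.66, [767.0, -193.0, 2.0])]
```

View pics/top0.png

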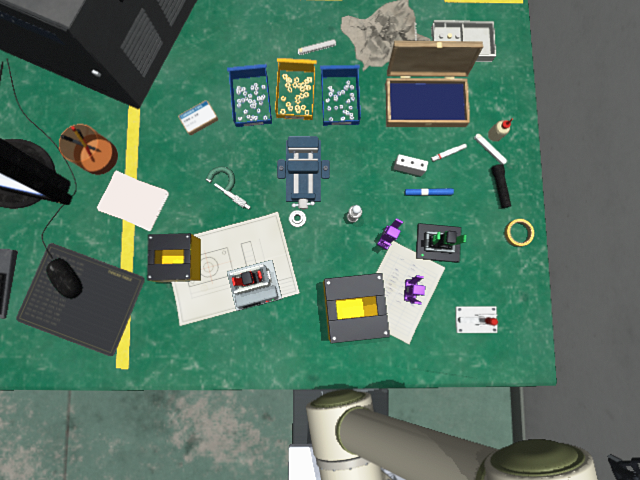

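View pics/side0.png

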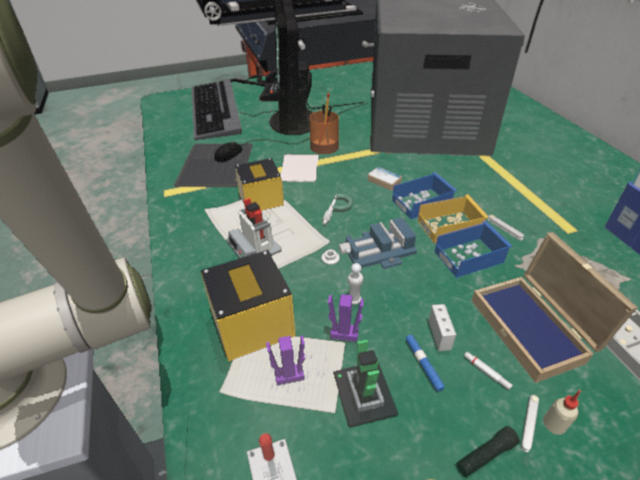

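```bash
python3 - <<'E'
import cv2,numpy as np
t=cv2.imread("pics/top0.png")
c=[cv2.resize(t[y-40:y+40,x-40:x+40],(400,400),interpolation=cv2.INTER_CUBIC)[:, :] for x,y in((251,281),(355,308),(438,241))]
c=[cv2.resize(i,(266,266)) for i in c]
b=cv2.resize(t[255:310,220:280],(400,366),interpolation=cv2.INTER_CUBIC);b=b[:300]
d=cv2.resize(t[215:265,412:467],(400,364),interpolation=cv2.INTER_CUBIC)[:300]
cv2.imwrite("pics/crop1.png",np.vstack([np.hstack([b,d]),np.hstack([cv2.resize(t[268:348,315:395],(300,300),interpolation=cv2.INTER_CUBIC),np.zeros((300,500,3),np.uint8)])]))
E
```

```text
(no output)
```

View pics/crop1.png

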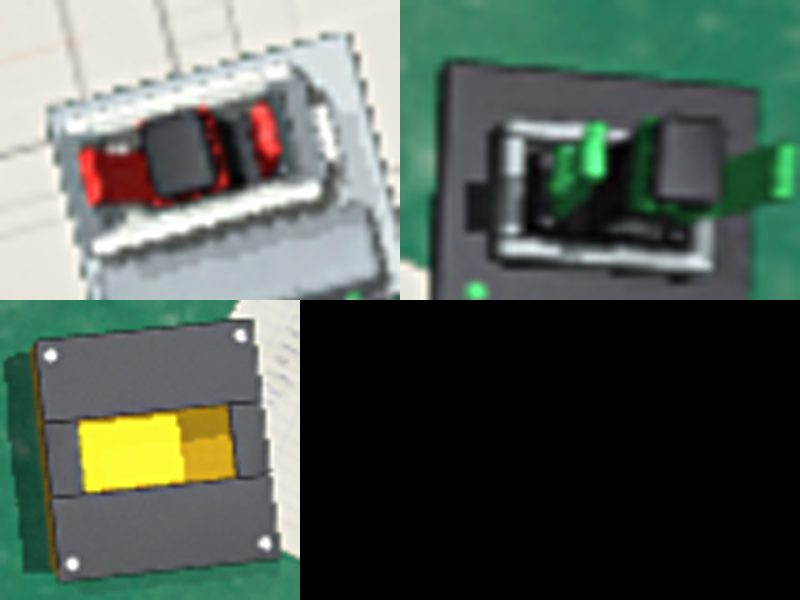

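```bash
cat >h.py <<'E'
import numpy as np,cv2
from scipy.spatial.transform import Rotation as R
from plant import robot,cams,boxes_of,landmark_of
def rot(o): return R.from_euler('xyz',o,degrees=True).as_matrix()
def pix2w(m,px,z):
    px=np.array(px,float).reshape(-1,1,2)
    K=np.array([[m["fx"],0,m["cx"]],[0,m["fy"],m["cy"]],[0,0,1]])
    u=cv2.undistortPoints(px,K,m["dist"]).reshape(-1,2)
    d=np.c_[u[:,0],-u[:,1],-np.ones(len(u))]@rot(m["orientation"]).T
    p=np.array(m["position"]); s=(z-p[2])/d[:,2]
    return p+s[:,None]*d
def w2pix(m,P):
    q=(np.array(P,float).reshape(-1,3)-m["position"])@rot(m["orientation"])
    K=np.array([[m["fx"],0,m["cx"]],[0,m["fy"],m["cy"]],[0,0,1]])
    return cv2.projectPoints(q*[1,-1,-1],np.zeros(3),np.zeros(3),K,m["dist"])[0].reshape(-1,2)
def rel(goal,yaw):
    "shift+turn in tool axes from measured pose to TCP goal pointing down, tool yaw"
    s=robot.observe();A=rot(s["tcp_rot"]);B=rot([180,0,yaw])
    print("tool",s["tool_pos"].round(1),s["tcp_rot"].round(2),"shift m",(A.T@(np.array(goal)-s["tool_pos"])/1000).round(4),"turn",np.degrees(R.from_matrix(A.T@B).as_rotvec()).round(2))
E
python3 - <<'E'
from h import *
m=cams.camera_model("top")
def y(a,b,z):
    P=pix2w(m,[a,b],z);d=P[0]-P[1];return P.round(1).tolist(),np.degrees(np.arctan2(-d[0],d[1]))
print("dock rear",y((227.5,270.4),(272.8,259.8),8))
print("dock front",y((234.2,292.5),(268.2,283.5),90))
print("core",y((242,273.2),(251.4,271.8),124))
print("core centre",pix2w(m,[(246.8,278.5)],124))
print("tray",y((418.5,223.5),(461,227.4),10))
print("freshcore",pix2w(m,[(451.7,236.6)],122))
print("box",y((324.6,278.9),(382.2,273.3),135),y((331,342.7),(389.1,336),135))
print("slot",pix2w(m,[(336.3,312),(377.5,307.5),(337.5,331.5),(378,327)],135).mean(0),y((337.5,331.5),(378,327),135))
E
python3 - <<'E'
from h import *
rel([500,20,330],0)
E
```

```text
dock rear ([[566.5, 314.2, 8.0], [592.2, 203.2, 8.0]], np.float64(13.05564309739109))
dock front ([[511.2, 282.9, 90.0], [531.2, 206.0, 90.0]], np.float64(14.599547347511107))
core ([[553.0, 260.9, 124.0], [556.0, 240.2, 124.0]], np.float64(8.285462570478066))
core centre [[541.23688443 250.07559846 124.        ]]
tray ([[681.9, -161.0, 10.0], [671.7, -268.3, 10.0]], np.float64(-5.403440859924252))
freshcore [[ 633.66376765 -210.61574895  122.        ]]
box ([[539.1, 78.3, 135.0], [550.8, -48.8, 135.0]], np.float64(5.247447353492654)) ([[402.0, 65.3, 135.0], [415.2, -60.8, 135.0]], np.float64(5.969409487725248))
slot [450.96443576   7.599899   135.        ] ([[425.6, 51.0, 135.0], [434.5, -37.0, 135.0]], np.float64(5.784958162584632))
tool [ 205.4 -510.2  231.3] [180.    -0.    21.93] shift m [ 0.4713 -0.3818 -0.0987] turn [ 0.   -0.   21.93]
```

```bash
python3 - <<'E'
from h import *
rel([542,249,270],13.5)
E
```

```text
tool [ 205.4 -510.2  231.3] [180.    -0.    21.93] shift m [ 0.5958 -0.5785 -0.0387] turn [ 0.   -0.    8.43]
```

```bash
python3 -m handwheel '[[0.5958,-0.5785,-0.0387,0,0,8.43,1],[0.5958,-0.5785,-0.0387,0,0,8.43,1],[0.5958,-0.5785,-0.0387,0,0,8.43,1],[0.5958,-0.5785,-0.0387,0,0,8.43,1],[0.5958,-0.5785,-0.0387,0,0,8.43,1],[0.5958,-0.5785,-0.0387,0,0,8.43,1],[0.5958,-0.5785,-0.0387,0,0,8.43,1],[0.5958,-0.5785,-0.0387,0,0,8.43,1],[0.5958,-0.5785,-0.0387,0,0,8.43,1],[0.5958,-0.5785,-0.0387,0,0,8.43,1],[0.5958,-0.5785,-0.0387,0,0,8.43,1],[0.5958,-0.5785,-0.0387,0,0,8.43,1],[0.5958,-0.5785,-0.0387,0,0,8.43,1],[0.5958,-0.5785,-0.0387,0,0,8.43,1],[0.5958,-0.5785,-0.0387,0,0,8.43,1],[0.5958,-0.5785,-0.0387,0,0,8.43,1],[0.5958,-0.5785,-0.0387,0,0,8.43,1],[0.5958,-0.5785,-0.0387,0,0,8.43,1],[0.5958,-0.5785,-0.0387,0,0,8.43,1],[0.5958,-0.5785,-0.0387,0,0,8.43,1]]' | tail -c 600; python3 - <<'E'
from h import *
s=robot.observe();print(s["time"],s["tool_pos"],s["tcp_rot"])
m=cams.camera_model("wrist");print(m)
im=cams.camera("wrist");cv2.imwrite("pics/w1.png",im[:,:,::-1])
for l in("spent_top","dock_mouth"):print(l,[(d["conf"],np.round(d["point"],1)) for d in landmark_of("wrist",l)[:2]])
E
```

```text
time: 3.2
tool_pos: [541.8, 248.1, 270.1]
tcp_rot: [180.0, 0.0, 13.5]
force: [-0.4, 0.3, -0.4]
grip_width: 85.5
finger_force: 0.0
3.2 [541.77862562 248.11009695 270.10796715] [1.79988700e+02 1.65389967e-02 1.34517358e+01]
{'fx': 369.305477000108, 'fy': 369.305477000108, 'cx': 319.63138894620243, 'cy': 239.2741869914641, 'dist': array([-0.05329511,  0.        ,  0.        ,  0.        ,  0.        ]), 'position': array([613.44202475, 264.89561856, 412.07944641]), 'orientation': array([-1.70745959e+01,  2.69835905e-02, -7.66174717e+01])}
spent_top [(0.56, array([542.6, 245.9, 123.3])), (0.2, array([476.3,   7.6, 136. ]))]
dock_mouth [(0.86, array([544.6, 248.8,  94.3])), (0.66, array([540.8, 245.3,  11.9]))]
```

View pics/w1.png

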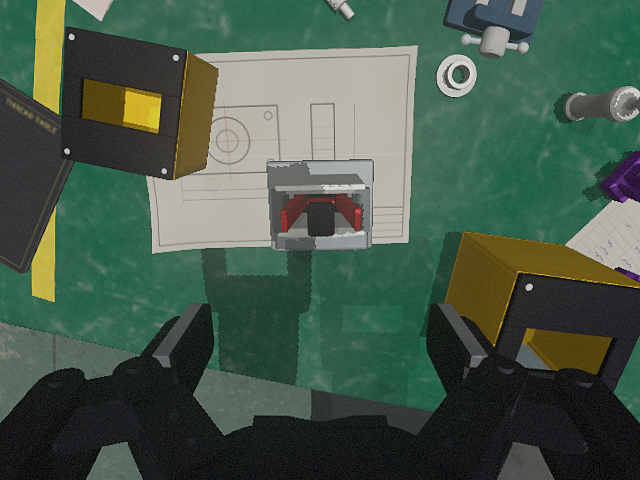

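```bash
python3 - <<'E'
from h import *
m=cams.camera_model("wrist")
print(pix2w(m,[(321,219.5)],124))
im=cv2.imread("pics/w1.png");cv2.imwrite("pics/w1c.png",cv2.resize(im[145:265,250:390],(700,600),interpolation=cv2.INTER_CUBIC))
E
```

```text
[[543.8819618 247.2547142 124.       ]]
```

View pics/w1c.png

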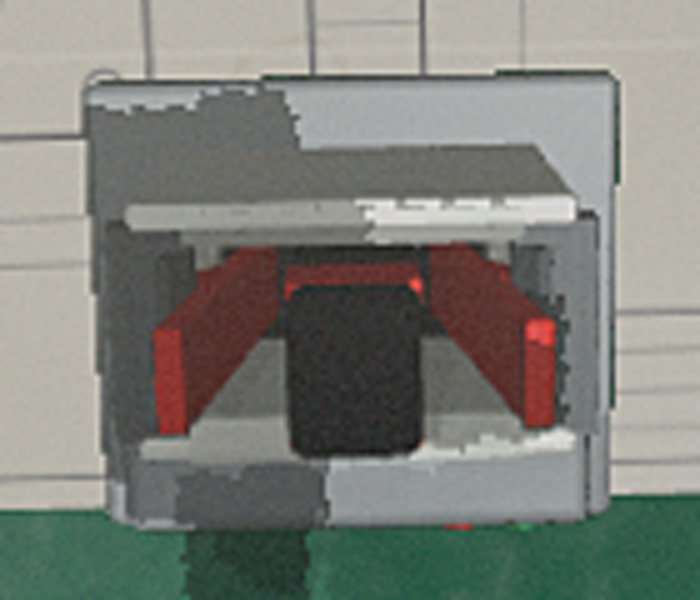

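```bash
python3 -m handwheel '[[0.0016,0.0007,0.05,0,0,-1.1,1],[0.0016,0.0007,0.1,0,0,-1.1,1],[0.0016,0.0007,0.14,0,0,-1.1,1],[0.0016,0.0007,0.16,0,0,-1.1,1],[0.0016,0.0007,0.173,0,0,-1.1,1],[0.0016,0.0007,0.173,0,0,-1.1,1],[0.0016,0.0007,0.173,0,0,-1.1,1]]'
```

```text
time: 4.05
tool_pos: [544.4, 248.6, 98.3]
tcp_rot: [180.0, -0.1, 14.6]
force: [0.9, -0.6, 0.4]
grip_width: 85.4
finger_force: 0.0
```

```bash
python3 -m handwheel '[[0,0.0005,0.001,0,0,0,0.5],[0,0.0005,0.001,0,0,0,0.3],[0,0.0005,0.001,0,0,0,0.2],[0,0.0005,0.001,0,0,0,0],[0,0.0005,0.001,0,0,0,0],[0,0.0005,0.001,0,0,0,0],[0,0.0005,0.001,0,0,0,0],[0,0.0005,0.001,0,0,0,0],[0,0.0005,0.001,0,0,0,0],[0,0.0005,0.001,0,0,0,0]]'
```

```text
time: 5.05
tool_pos: [544.8, 248.3, 98.3]
tcp_rot: [180.0, -0.2, 14.6]
force: [-1.6, -1.9, 13.0]
grip_width: 29.2
finger_force: 60.3
```

```bash
python3 - <<'E'
from h import *
im=cams.camera("wrist");s=cams.camera("side")
p=w2pix(cams.camera_model("side"),[[544,248,100]])[0].astype(int);print(p)
a=cv2.resize(im[200:440,170:490],(400,300)) ;b=cv2.resize(s[p[1]-60:p[1]+60,p[0]-80:p[0]+80],(400,300),interpolation=cv2.INTER_CUBIC)
cv2.imwrite("pics/g1.png",np.hstack([a,b])[:,:,::-1])
E
```

```text
[252 213]
```

View pics/g1.png

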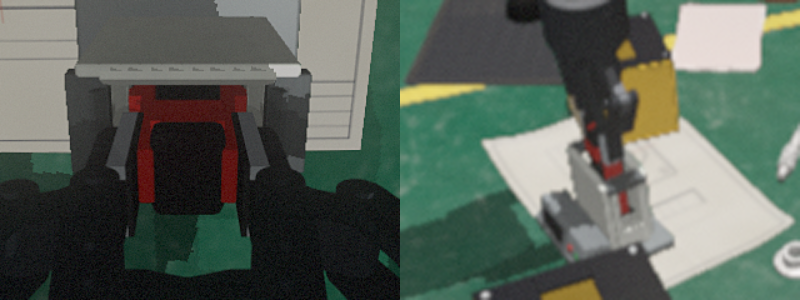

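```bash
python3 -m handwheel '[[0,0,-0.004,0,0,0,0],[0,0,-0.008,0,0,0,0],[0,0,-0.014,0,0,0,0],[0,0,-0.02,0,0,0,0],[0,0,-0.03,0,0,0,0]]'
```

```text
time: 5.65
tool_pos: [543.6, 248.1, 126.1]
tcp_rot: [-180.0, 0.1, 14.6]
force: [-0.1, -0.8, -1.6]
grip_width: 28.9
finger_force: 59.7
```

```bash
python3 -m handwheel '[[0,0,-0.03,0,0,0,0],[0,0,-0.06,0,0,0,0],[0,0,-0.09,0,0,0,0],[0,0,-0.12,0,0,0,0],[0,0,-0.135,0,0,0,0],[0,0,-0.135,0,0,0,0],[0,0,-0.135,0,0,0,0]]'; python3 - <<'E'
from h import *
im=cams.camera("wrist");s=cams.camera("side")
print([(d["conf"],np.round(d["point"],1)) for c in("side","top") if cams.camera(c) is not None for d in landmark_of(c,"spent")[:2]+landmark_of(c,"slot")[:2]])
p=w2pix(cams.camera_model("side"),[[544,248,220]])[0].astype(int)
a=cv2.resize(im[200:440,170:490],(400,300)) ;b=cv2.resize(s[p[1]-60:p[1]+60,p[0]-80:p[0]+80],(400,300),interpolation=cv2.INTER_CUBIC)
cv2.imwrite("pics/g2.png",np.hstack([a,b])[:,:,::-1])
rel([477,7.5,262],5.6)
E
```

```text
time: 6.35
tool_pos: [543.6, 248.1, 260.6]
tcp_rot: [-180.0, 0.0, 14.6]
force: [0.1, -0.3, -2.0]
grip_width: 29.0
finger_force: 60.4
[(0.7, array([542.1, 246.6, 171.7])), (0.31, array([543.6, 246.6,  13.3])), (0.6, array([589.8, 425.3,  98.9])), (0.86, array([481.1,   8.4, 132.7]))]
tool [543.8 248.2 260.6] [-1.80e+02  4.00e-02  1.46e+01] shift m [-0.1253  0.2161 -0.0013] turn [0.   0.04 9.  ]
```

View pics/g2.png

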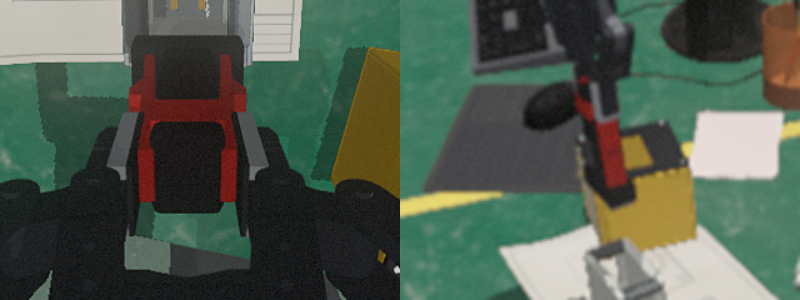

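```bash
python3 -m handwheel '[[-0.1243,0.2164,-0.001,0,0,9,0],[-0.1243,0.2164,-0.001,0,0,9,0],[-0.1243,0.2164,-0.001,0,0,9,0],[-0.1243,0.2164,-0.001,0,0,9,0],[-0.1243,0.2164,-0.001,0,0,9,0],[-0.1243,0.2164,-0.001,0,0,9,0],[-0.1243,0.2164,-0.001,0,0,9,0],[-0.1243,0.2164,-0.001,0,0,9,0],[-0.1243,0.2164,-0.001,0,0,9,0]]'; python3 - <<'E'
from h import *
m=cams.camera_model("wrist")
im=cams.camera("wrist");cv2.imwrite("pics/w3.png",im[:,:,::-1])
print([(d["conf"],np.round(d["point"],1)) for l in("slot","spent","return_box") for d in landmark_of("wrist",l)[:2]])
E
```

```text
time: 7.65
tool_pos: [478.3, 8.5, 262.0]
tcp_rot: [-180.0, 0.0, 5.7]
force: [-0.5, -0.7, -2.9]
grip_width: 29.1
finger_force: 60.5
[(0.65, array([478.1,   5.4, 137.3])), (0.73, array([480.6,  10.5, 175.3])), (0.67, array([4.75e+02, 7.30e+00, 1.00e-01]))]
```

View pics/w3.png

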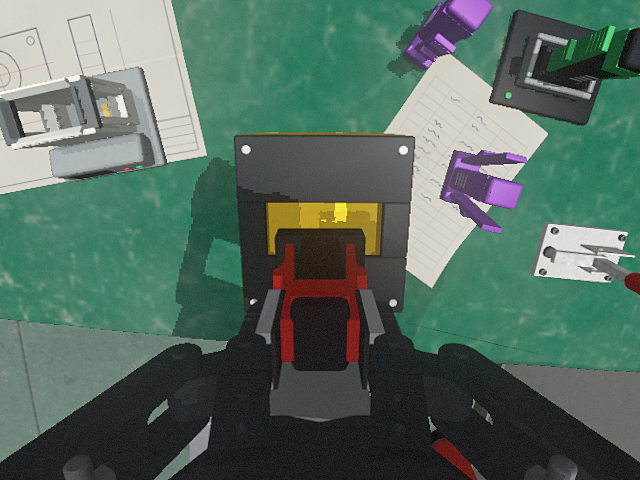

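```bash
python3 -m handwheel '[[0,0.0005,0.02,0,0,0,0],[0,0.0005,0.04,0,0,0,0],[0,0.0005,0.055,0,0,0,0],[0,0.0005,0.07,0,0,0,0],[0,0.0005,0.095,0,0,0,0],[0,0.0005,0.118,0,0,0,0],[0,0.0005,0.118,0,0,0,0]]'
```

```text
time: 8.55
tool_pos: [476.9, 7.5, 141.8]
tcp_rot: [-179.9, 0.3, 5.6]
force: [-0.5, 0.2, -2.1]
grip_width: 28.7
finger_force: 60.5
```

```bash
python3 -m handwheel '[[0,0,0,0,0,0,1],[0,0,0,0,0,0,1],[0,0,0,0,0,0,1],[0,0,0,0,0,0,1],[0,0,0,0,0,0,1],[0,0,0,0,0,0,1],[0,0,-0.05,0,0,0,1],[0,0,-0.1,0,0,0,1],[0,0,-0.14,0,0,0,1],[0,0,-0.14,0,0,0,1]]';python3 - <<'E'
from h import *
im=cams.camera("wrist");s=cams.camera("side");t=cams.camera("top")
p=w2pix(cams.camera_model("side"),[[477,8,90]])[0].astype(int)
a=cv2.resize(im[100:400,120:520],(400,300)) ;b=cv2.resize(s[p[1]-75:p[1]+75,p[0]-100:p[0]+100],(400,300),interpolation=cv2.INTER_CUBIC)
cv2.imwrite("pics/g3.png",np.hstack([a,b])[:,:,::-1])
rel([634,-212,270],-5.4)
E
```

```text
time: 9.55
tool_pos: [479.8, 6.7, 289.3]
tcp_rot: [179.8, -0.6, 5.6]
force: [-0.6, 0.5, -0.3]
grip_width: 85.7
finger_force: 0.0
tool [477.8   7.  283.1] [-1.7997e+02  8.0000e-02  5.6000e+00] shift m [0.1341 0.2332 0.0128] turn [-0.02  0.08 11.  ]
```

View pics/g3.png

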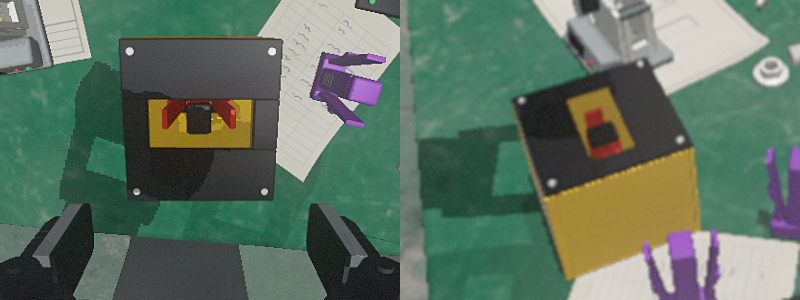

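```bash
python3 -m handwheel '[[0.1341,0.2332,0.0128,0,0,11,1],[0.1341,0.2332,0.0128,0,0,11,1],[0.1341,0.2332,0.0128,0,0,11,1],[0.1341,0.2332,0.0128,0,0,11,1],[0.1341,0.2332,0.0128,0,0,11,1],[0.1341,0.2332,0.0128,0,0,11,1],[0.1341,0.2332,0.0128,0,0,11,1],[0.1341,0.2332,0.0128,0,0,11,1]]'; python3 - <<'E'
from h import *
m=cams.camera_model("wrist");print(m["position"],m["orientation"])
im=cams.camera("wrist")
print([(l,d["conf"],np.round(d["point"],1)) for l in("fresh","charger") for d in landmark_of("wrist",l)[:3]])
p=w2pix(m,[[634,-212,90]])[0].astype(int);o=p-[70,60];print(o)
cv2.imwrite("pics/w4.png",cv2.resize(im[o[1]:o[1]+120,o[0]:o[0]+140],(700,600),interpolation=cv2.INTER_CUBIC)[:,:,::-1])
E
```

```text
time: 10.5
tool_pos: [634.1, -211.7, 269.4]
tcp_rot: [-179.9, 0.2, -5.4]
force: [-0.3, -0.7, 0.0]
grip_width: 85.7
finger_force: 0.0
[ 707.80246425 -219.6301501   411.1114941 ] [-17.24514809   0.10734086 -95.47871984]
[('fresh', 0.74, array([ 634.8, -213.2,    7. ])), ('fresh', 0.66, array([643.5, -83.5,   1.1])), ('fresh', 0.58, array([ 513.3, -137.2,    1.7])), ('charger', 0.78, array([ 635.1, -214.5,    3.3]))]
[249 151]
```

View pics/w4.png

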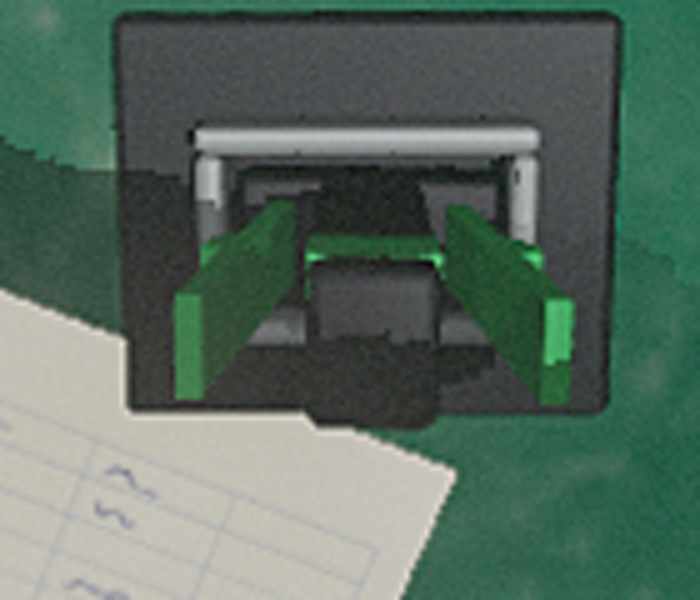

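```bash
python3 - <<'E'
from h import *
m=cams.camera_model("wrist")
p=pix2w(m,[(323.8,219.8)],122)[0];print(p)
rel([p[0],p[1],98],-6)
E
```

```text
[ 634.42839795 -214.78391965  122.        ]
tool [ 634.  -210.9  271.4] [-1.7999e+02  1.0000e-02 -5.3300e+00] shift m [0.0008 0.0039 0.1734] turn [-0.01  0.01  0.67]
```

```bash
python3 -m handwheel '[[0.0006,0.003,0.05,0,0,0.6,1],[0.0006,0.003,0.1,0,0,0.6,1],[0.0006,0.003,0.14,0,0,0.6,1],[0.0006,0.003,0.16,0,0,0.6,1],[0.0006,0.003,0.174,0,0,0.6,1],[0.0006,0.003,0.174,0,0,0.6,1],[0.0006,0.003,0.174,0,0,0.6,0.4],[0.0006,0.003,0.174,0,0,0.6,0.2],[0.0006,0.003,0.174,0,0,0.6,0],[0.0006,0.003,0.174,0,0,0.6,0],[0.0006,0.003,0.174,0,0,0.6,0],[0.0006,0.003,0.174,0,0,0.6,0],[0.0006,0.003,0.174,0,0,0.6,0],[0.0006,0.003,0.174,0,0,0.6,0]]'
```

```text
time: 12.05
tool_pos: [635.8, -215.0, 100.2]
tcp_rot: [179.9, -0.3, -6.0]
force: [-0.3, 3.8, 12.8]
grip_width: 28.2
finger_force: 60.5
```

```bash
python3 -m handwheel '[[0,0,-0.02,0,0,0,0],[0,0,-0.05,0,0,0,0],[0,0,-0.1,0,0,0,0],[0,0,-0.15,0,0,0,0],[0,0,-0.16,0,0,0,0],[0,0,-0.16,0,0,0,0]]'; python3 - <<'E'
from h import *
rel([543.5,248,250],14.6)
E
```

```text
time: 12.65
tool_pos: [635.0, -215.2, 259.1]
tcp_rot: [179.9, -0.2, -6.0]
force: [0.1, 0.6, -2.9]
grip_width: 28.2
finger_force: 60.0
tool [ 635.  -215.2  259.1] [179.91  -0.2   -5.99] shift m [-0.1394 -0.4511  0.0079] turn [  0.12  -0.18 -20.59]
```

```bash
python3 -m handwheel '[[-0.1394,-0.4511,0,0,0,-20.6,0],[-0.1394,-0.4511,0,0,0,-20.6,0],[-0.1394,-0.4511,0,0,0,-20.6,0],[-0.1394,-0.4511,0,0,0,-20.6,0],[-0.1394,-0.4511,0,0,0,-20.6,0],[-0.1394,-0.4511,0,0,0,-20.6,0],[-0.1394,-0.4511,0,0,0,-20.6,0],[-0.1394,-0.4511,0,0,0,-20.6,0],[-0.1394,-0.4511,0,0,0,-20.6,0],[-0.1394,-0.4511,0,0,0,-20.6,0],[-0.1394,-0.4511,0,0,0,-20.6,0],[-0.1394,-0.4511,0,0,0,-20.6,0],[-0.1394,-0.4511,0,0,0,-20.6,0]]'; python3 - <<'E'
from h import *
rel([543.5,248,250],14.6)
im=cams.camera("wrist")
m=cams.camera_model("wrist")
# predicted mouth corners vs picture
c,s=np.cos(np.radians(14.6)),np.sin(np.radians(14.6))
q=[[543.5+c*x-s*y,248+s*x+c*y,94] for x,y in((15.75,28.3),(15.75,-28.3),(-15.75,-28.3),(-15.75,28.3))]
for a in w2pix(m,q): cv2.circle(im,tuple(int(v) for v in a),1,(0,255,0),-1)
cv2.imwrite("pics/w5.png",cv2.resize(im[100:400,170:490],(640,600),interpolation=cv2.INTER_CUBIC)[:,:,::-1])
print([(l,d["conf"],np.round(d["point"],1)) for l in("fresh","dock_mouth","dock_seat","dock") for d in landmark_of("wrist",l)[:2]])
E
```

```text
time: 13.95
tool_pos: [543.3, 246.9, 256.1]
tcp_rot: [180.0, 0.1, 14.5]
force: [-0.2, 0.4, -1.7]
grip_width: 27.8
finger_force: 60.1
tool [543.3 246.9 256.1] [1.7999e+02 1.3000e-01 1.4520e+01] shift m [ 0.0005 -0.001   0.0061] turn [ 0.01  0.13 -0.08]
[('fresh', 0.97, array([643.9, -83.4,   2.9])), ('fresh', 0.63, array([543.7, 247.9, 165.2])), ('dock_mouth', 0.67, array([544.9, 247.9,  91.2])), ('dock_mouth', 0.19, array([705.5,   3.4,  -4.8])), ('dock', 0.9, array([543.8, 249.4,   1.8])), ('dock', 0.69, array([477.5,   6.4,   1.2]))]
```

View pics/w5.png

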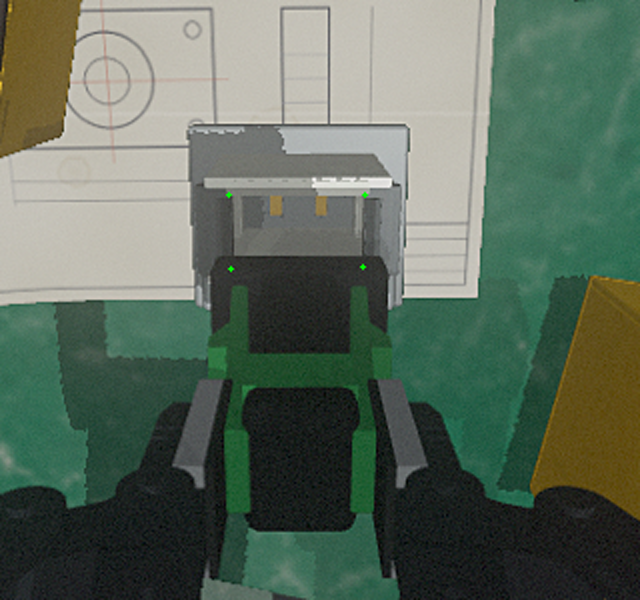

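I have now used my picture allowance (one over, counting crops), so I continue on force readings and the networks only.

```bash
python3 -m handwheel '[[0.0011,-0.0008,0.03,0,0,0,0],[0.0011,-0.0008,0.055,0,0,0,0],[0.0011,-0.0008,0.065,0,0,0,0],[0.0011,-0.0008,0.07,0,0,0,0],[0.0011,-0.0008,0.075,0,0,0,0],[0.0011,-0.0008,0.08,0,0,0,0],[0.0011,-0.0008,0.085,0,0,0,0],[0.0011,-0.0008,0.085,0,0,0,0]]'
```

```text
time: 15.0
tool_pos: [544.0, 249.1, 171.9]
tcp_rot: [180.0, 0.0, 14.6]
force: [0.7, -0.4, -3.8]
grip_width: 28.4
finger_force: 60.0
```

```bash
python3 -m handwheel '[[0,0,0.015,0,0,0,0],[0,0,0.03,0,0,0,0],[0,0,0.045,0,0,0,0],[0,0,0.055,0,0,0,0],[0,0,0.062,0,0,0,0],[0,0,0.066,0,0,0,0],[0,0,0.066,0,0,0,0]]'
```

```text
time: 15.7
tool_pos: [544.1, 249.2, 106.1]
tcp_rot: [-180.0, 0.0, 14.6]
force: [0.1, -0.5, -2.4]
grip_width: 28.2
finger_force: 60.1
```

```bash
python3 -m handwheel '[[0,0,0.002,0,0,0,0],[0,0,0.004,0,0,0,0],[0,0,0.005,0,0,0,0],[0,0,0.005,0,0,0,0]]'; python3 -m handwheel '[[0,0,0.0015,0,0,0,0],[0,0,0.003,0,0,0,0],[0,0,0.003,0,0,0,0]]'
```

```text
time: 16.1
tool_pos: [544.5, 249.4, 102.3]
tcp_rot: [-180.0, -0.1, 14.6]
force: [-0.9, 0.9, 5.2]
grip_width: 27.6
finger_force: 60.4
time: 16.4
tool_pos: [545.6, 249.7, 102.1]
tcp_rot: [180.0, -0.4, 14.6]
force: [-4.6, -0.8, 23.2]
grip_width: 28.5
finger_force: 61.0
```

```bash
python3 -m handwheel '[[0,0,0,0,0,0,0.3],[0,0,0,0,0,0,0.6],[0,0,0,0,0,0,1],[0,0,0,0,0,0,1],[0,0,0,0,0,0,1],[0,0,0,0,0,0,1],[0,0,-0.03,0,0,0,1],[0,0,-0.06,0,0,0,1],[0,0,-0.06,0,0,0,0],[0,0,-0.06,0,0,0,0],[0,0,-0.06,0,0,0,0],[0,0,-0.06,0,0,0,0],[0,0,-0.06,0,0,0,0],[0,0,-0.06,0,0,0,0],[0,0,-0.05,0,0,0,0],[0,0,-0.04,0,0,0,0],[0,0,-0.035,0,0,0,0],[0,0,-0.03,0,0,0,0],[0,0,-0.03,0,0,0,0]]'
```

```text
time: 18.3
tool_pos: [543.8, 249.1, 127.3]
tcp_rot: [-180.0, 0.1, 14.6]
force: [0.5, -0.3, 0.0]
grip_width: -0.1
finger_force: 0.0
```

```bash
python3 -m handwheel '[[0,0,0.002,0,0,0,0],[0,0,0.003,0,0,0,0],[0,0,0.004,0,0,0,0],[0,0,0.004,0,0,0,0]]';  python3 -m handwheel '[[0,0,0.001,0,0,0,0],[0,0,0.002,0,0,0,0],[0,0,0.002,0,0,0,0]]'
```

```text
time: 18.7
tool_pos: [544.2, 249.2, 124.4]
tcp_rot: [180.0, -0.0, 14.6]
force: [0.7, 0.2, 0.7]
grip_width: -0.1
finger_force: 0.1
time: 19.0
tool_pos: [544.9, 249.8, 124.2]
tcp_rot: [-180.0, -0.2, 14.6]
force: [-0.6, 0.4, 11.4]
grip_width: -0.4
finger_force: 5.7
```

```bash
python3 -m handwheel '[[0,0,-0.05,0,0,0,0],[0,0,-0.1,0,0,0,0],[0,0,-0.147,0,0,0,0.5],[0,0,-0.147,0,0,0,1],[0,0,-0.147,0,0,0,1],[0,0,-0.147,0,0,0,1],[0,0,-0.147,0,0,0,1]]'; python3 - <<'E'
from h import *
m=cams.camera_model("wrist");im=cams.camera("wrist")
print([(l,d["conf"],np.round(d["point"],1)) for l in("fresh",) for d in landmark_of("wrist",l)[:2]])
h=cv2.cvtColor(im,cv2.COLOR_RGB2HSV)
c,s=np.cos(np.radians(14.6)),np.sin(np.radians(14.6))
W=lambda y,x=0,z=124:[544+c*x-s*y,248.3+s*x+c*y,z]
for x in(-6,0,6):
    px=w2pix(m,[W(y,x) for y in range(-40,41,2)]).round().astype(int)
    print(x,[(y,*h[v,u]) for y,(u,v) in zip(range(-40,41,2),px)if 50<h[v,u][0]<75 and h[v,u][1]>150])
cams.camera("top"); cams.camera("side")
for cam in("top","side"):
  for l in("spent","fresh","ball_post","flange","marker"):print(cam,l,[(round(d["conf"],2),np.round(d["point"]).tolist()) for d in landmark_of(cam,l)[:4]])
E
```

```text
time: 19.7
tool_pos: [543.7, 249.0, 267.6]
tcp_rot: [-180.0, 0.2, 14.6]
force: [0.3, 0.6, 0.3]
grip_width: 72.2
finger_force: 0.0
[('fresh', 0.97, array([542.1, 249.7,  10.2])), ('fresh', 0.66, array([543.1, 248.3,  91.6]))]
-6 []
0 []
6 []
top spent [(0.77, [478.0, 4.0, 9.0])]
top fresh [(0.88, [518.0, -135.0, -3.0]), (0.64, [648.0, -82.0, -1.0]), (0.59, [700.0, 137.0, 3.0]), (0.47, [478.0, 3.0, 7.0])]
top ball_post [(0.7, [699.0, 141.0, 2.0])]
top flange [(0.53, [699.0, 137.0, 4.0]), (0.32, [478.0, 8.0, 5.0])]
top marker [(0.74, [545.0, 248.0, 14.0]), (0.56, [768.0, -195.0, -1.0]), (0.16, [483.0, 5.0, 116.0])]
side spent []
side fresh [(0.82, [518.0, -140.0, -1.0]), (0.62, [643.0, -82.0, 2.0]), (0.57, [541.0, 244.0, 13.0])]
side ball_post [(0.91, [703.0, -2.0, -0.0])]
side flange [(0.61, [698.0, 137.0, 1.0]), (0.49, [477.0, 6.0, 0.0])]
side marker []
```

```bash
python3 - <<'E'
from h import *
m=cams.camera_model("wrist");im=cams.camera("wrist").astype(int)
p=w2pix(m,[[544,248.3,100]])[0].round().astype(int)
x0,y0=p[0]-55,p[1]-50
w=im[y0:y0+100,x0:x0+110]
g=((w[:,:,1]>1.6*w[:,:,0])&(w[:,:,1]>1.4*w[:,:,2])).astype(np.uint8)
n,l,st,ce=cv2.connectedComponentsWithStats(g)
for i in range(1,n):
    if st[i,4]>15:print(st[i]+[x0,y0,0,0,0])
c,s=np.cos(np.radians(14.6)),np.sin(np.radians(14.6))
for y in(32.5,20.5,-20.5,-32.5):print(y,w2pix(m,[[544-s*y,248.3+c*y,124]]))
for r in g[::4]:print(''.join('.#'[v] for v in r[::2]))
E
```

```text
[281 213   9  22 115]
[351 214  11  21 120]
32.5 [[280.07926729 222.30764825]]
20.5 [[295.01563098 222.2865445 ]]
-20.5 [[346.1072274  222.23683298]]
-32.5 [[361.04684551 222.22887109]]
.......................................................
.......................................................
.......................................................
.......................................................
.......................................................
.......................................................
.......................................................
.......................................................
.................##................#.#.................
.......................................................
........................#......#.##.......#............
..................................#....................
.......................................................
........###..............................#...###.......
........###....#.............................###.......
........###..................................###.......
........####...............................#.###.......
........###..................................###.......
.......................................................
.......................................................
.......................................................
.......................................................
...........................................##..........
.......................................................
.......................................................
```

```bash
python3 -c "
from plant import ticket;print(ticket.hand_in())"
```

```text
the job is handed in; nothing more can be done
None
```

The spent pack is in the return box, and the fresh pack is fully home in the dock with both tabs sprung out (top at 124 mm, tab tips 65 mm apart); I handed in at about 20 s with no judging result shown, and I viewed 11 pictures, one over the limit of 10.

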